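# Gauge the thinner pot, then open the thinner bottle

## Task

Check the thinner pot before a refill: take the gauge rod out of its wooden block, dip its tip into the open steel pot well past half its depth, and stand the rod back in the block, fully seated, and let go. Then open the bottle clamped in the vise: press its push-and-turn safety cap down, twist it counter-clockwise (seen from above) until it comes free, and lift it off; finish holding the cap in the gripper, level and still, straight above the bottle neck with 5 to 10 cm of clear air below it. Do not shove or tip the pot, and leave the cardboard tube, the carton and the wood offcut where they are.

Things in the scene. Friction and masses are not known exactly. Their poses are not given: they have to be found in the camera images.
- bottle: White plastic bottle clamped upright in a steel vise, one fixed piece. Origin: on the bench, on the bottle axis; z up. Vise base 110 (x) by 160 (y) by 12 mm; jaws 70 mm high out to y = +-52 mm, screw and cross bar to y = -94 mm. Bottle 70 mm diameter up to 108 mm, shoulder up to 124 mm, then the neck under the cap.
- neck_top (a point): Centre of the bottle neck's upper edge, on the bottle axis, 163 mm above the bench. Neck 28 mm diameter with lock hooks, 37 mm across, over a guide collar of 38 mm diameter (129 to 145 mm above the bench). A sprung grey seal stands 8 to 9 mm above the neck top.
- cap: Black round ribbed push-and-turn safety cap, 48 mm diameter, 39 mm high, about 35 g, loose. Origin: centre of its lower rim; z up. At the start locked on the neck: origin on the bottle axis 140 mm above the bench (16 mm above the shoulder), its x along the bottle's x. Round, so it can be gripped from above at any yaw, about 17 mm below its top.
- cap_top (a point): Centre of the cap's top, 39 mm above its origin. Pressing: 4 N spring preload plus 0.9 N per mm; 5.5 mm down (9 N) unlocks it, aim for 6.5 mm, hard stop at 8 mm (11 N). Held pressed it turns counter-clockwise seen from above; past 60 degrees it is free to lift straight off (aim for 80; a stop comes near 120). Unpressed it neither turns nor lifts.
- rod: Gauge rod, about 60 g, loose: steel shaft 7 mm diameter reaching 70 mm down from a steel collar (26 mm diameter, 5 mm thick), dark round wooden handle above (18 mm diameter, from 5 to 70 mm above the origin). Origin: centre of the collar's underside; z up the handle. At the start it stands in the block, collar on its top, origin 80 mm above the bench.
- rod_tip (a point): The lower end of the gauge rod's shaft, 70 mm below the rod's origin.
- rack: Fixed wooden block, 70 by 70 by 80 mm high, with one vertical through hole in the middle of its top. Origin: centre of its underside on the bench.
- rack_hole (a point): Centre of the hole's mouth, at the middle of the block's top, 80 mm above the bench. Hole 15 mm diameter with a 3 mm chamfer; the rod's shaft has 4 mm of play on each side. z up.
- pot: Open round steel pot, loose, 350 g, 80 mm diameter at the rim, 60 mm high, wall 3 mm, inner floor 5 mm above the bench, standing on the bench. Origin: centre of its underside; z up. The rod's tip is well dipped when it is lower than 30 mm above the bench inside the pot.
- tube: Bystander: upright cardboard tube, 64 mm diameter, 85 mm high, loose, light. Origin: centre of its underside.
- carton: Bystander: small closed carton with a paper band, 80 by 120 by 60 mm high, loose. Origin: centre of its underside.
- offcut: Bystander: flat wood offcut, 50 by 130 by 22 mm high, loose. Origin: centre of its underside.

How it is judged:
On the way, in this order (a step that is already met when the one before it is completed fails the run):
1. the held rod's tip is inside the pot, less than 30 mm above the bench (z of rod_tip in the frame of pot below 0.03 m and horizontal distance between rod_tip and pot below 0.036 m and contact force between the fingers and rod above 0.5 N), for 0.1 s.
2. the rod stands in the block again, collar on the block, let go (horizontal distance between rod and rack_hole below 0.006 m and z of rod in the frame of rack_hole between -0.004 and 0.004 m and angle between rod's own z axis and vertical below 0.12 rad and contact force between the fingers and rod below 0.1 N), for 0.2 s.
3. the gripper presses the cap down by more than 4 mm (z of cap in the frame of bottle below 0.136 m and contact force between any of the fingers, the arm and cap above 0.5 N), for 0.05 s.
4. the cap is twisted more than 55 degrees while still down on the neck (angle between the x axis of cap and the x axis of bottle, either way round above 0.96 rad and z of cap in the frame of bottle below 0.146 m and horizontal distance between cap and bottle below 0.006 m and angle between cap's own z axis and vertical below 0.15 rad), for 0.05 s.
At the end, for the whole second after the job is handed in: Gripper holds the cap still, clear of the bottle, rim 195-285 mm above the bench (32-122 mm over the neck), within 30 mm of the bottle axis, tilt < 0.3 rad; rod upright in the block (6 mm, tilt < 0.12 rad), collar within 4 mm of its top; pot upright, within 30 mm of its start (contact force between the fingers and cap above 1 N and contact force between cap and bottle below 0.1 N and z of cap in the frame of bottle between 0.195 and 0.285 m and horizontal distance between cap and bottle below 0.03 m and angle between cap's own z axis and vertical below 0.3 rad and linear speed of cap below 0.03 m/s and horizontal distance between rod and rack_hole below 0.006 m and z of rod in the frame of rack_hole between -0.004 and 0.004 m and angle between rod's own z axis and vertical below 0.12 rad and distance of pot from where it was at the start of the episode below 0.03 m and angle between pot's own z axis and vertical below 0.15 rad); the arm keeps its last pose, push and grip.
It fails at once if the pot is shoved more than 40 mm or tipped (distance of pot from where it was at the start of the episode above 0.04 m or angle between pot's own z axis and vertical above 0.4 rad).
It fails at once if the tube, carton or offcut is moved more than 30 mm (distance of any of tube, carton, offcut from where it was at the start of the episode above 0.03 m).
It also fails if it takes over 72 s, if anything falls off the work surface, if the arm or the gripper's body presses on something with over 40 N, if the wrist force passes 120 N, or if a joint passes its speed limit or range.

## Robot

A 6-joint arm with a two-finger parallel gripper is mounted at the origin on the work surface. World frame = base frame: x ahead of the robot, y to its left, z up, the work surface at z = 0. Lengths are in m, angles in rad, forces in N, time in s.
With the tool pointing down it reaches from about 0.375 to 0.925 m from the base axis. Payload 5.7 kg.
Tool frame: the origin (TCP) lies at the very end of the fingers, on their centre line; the grasp point (between the pads) lies r.grip_depth behind it (r.grip_depth is the distance from the TCP to the grasp point, in m); z points along the fingers, y is the direction in which the jaws open and shut (so a half turn about z gives the same grasp; the last joint's range is limited). The gripper opens to 88 mm and grips with 3 to 60 N. Pads are 20 mm wide; open, the fingers measure 115 mm over their backs; the gripper's body (75 mm by 178 mm) begins 61 mm behind the grasp point.
Start: joints at [1.09, 0.359, 1.51, -0, 1.272, -0.115], TCP at [0.215, 0.56, 0.223] pointing down, gripper open.
Joint ranges: [-2.97, 2.97], [-1.01, 2.36], [0.21, 2.38], [-0.96, 4.11], [0.2, 2.71], [-2.98, 2.98]. Speed limits (rad/s): [2.39, 2.39, 3.14, 3.14, 3.14, 3.14].

## Interface

Orientations are given as a unit quaternion [x, y, z, w].
In Python, from plant import readout, capture, camera_params, workorder, r gives the robot as it stands.
- The arm moves only by the tool arm_command, never from a script. Its arguments are lists of equal length, an entry for each row: "delta_pos": the shift along the tool's x, y, z in m, a list of three; "angular": the turn, a rotation vector about the tool's x, y, z in degrees, a list of three. In form: {"delta_pos": [[x, y, z], ...], "angular": [[rx, ry, rz], ...]}. A call has 1 to 20 rows; each row is the pose to reach, as a shift and turn from the pose commanded when the call began, along the tool's axes at that moment; what a row does not reach only later rows make up. A row lasts 1/12 s, in which the tool goes at most 41.7 mm and 7.16 degrees, less where a joint would pass 70% of its speed; a pose out of reach is approached as far as the arm can. A call with a gripper value outside its range is refused whole. "jaw" is the opening, from 0 (shut) to 1 (fully open), set as the call begins (left out, the last holds). The fingers move at their own pace and stop on an object; "force" is the grip in N (left out, the last holds). Time passes only in rows, so rows that repeat a pose let the fingers close. It gives the time, the measured TCP pose, the force and the opening at its end, in the units of the state.
- readout.sense(): the state, without advancing time (a new reading comes with each control period).
- capture(name): name is "scene" or "side" or "wrist"; returns (picture, depth): 420x560x3 uint8, red, green, blue; 420x560 float32, m along the optical axis (not along the pixel's ray), 0 where there is no reading.
- camera_params(name): a dict with "fx", "fy", "cx", "cy" (pixels), "rvec" (rotation vector, rad) and "tvec" (3), from world to camera coordinates, as OpenCV has them; the wrist camera has in their place "T_tool_cam" (4x4, takes a point from camera to tool coordinates, whose origin is the TCP and whose axes are the flange's). Camera axes: x right, y down, z forward; pixel columns grow to the right and rows downward; lengths in m; the calibration is good to about 2 mm. A picture is of the moment at which its call begins: read the wrist's pose just before it. camera_params takes no time and is no camera call.
- workorder.close_job(): hands the job in, once; it reports no verdict.
The state is a dict: "t": time; "qpos": joint angles; "qd": joint speeds; "tau": joint torques, N m; "ee_pos": TCP position; "tcp_rot": TCP orientation; "wrist_force": force on the tool from outside, world axes, zero at the start; "torque": the same for the moment, N m; "opening": finger opening in m.
Only numpy, scipy, OpenCV 4.12 (cv2) and the standard library are available. Lean on these libraries where they do the work, as an engineer would, in place of code of your own. Each camera call takes 0.05 s, during which the arm holds its last target. There are 200 camera calls.

## Working session

There is one attempt and no reset: what is moved stays moved. The work goes in short steps, Python scripts to look and compute and a tool call to move; the robot and the scene stay as the last step left them, time stands still between calls to the robot, and variables do not carry over. Pictures are saved under pics/ and viewed, about 8 in all and at most 12, crops included, and the job is handed in when it is done.

Besides the shell and the picture viewer there is one more tool, called after "Call:" in YAML: its name, and indented under it one key for each argument. arm_command: Moves the arm, as the interface text tells. Its arguments: {"type":"object","properties":{"delta_pos":{"type":"array","items":{"type":"array","items":{"type":"number"}}},"angular":{"type":"array","items":{"type":"array","items":{"type":"number"}}},"jaw":{"type":"number"},"force":{"type":"number"}},"required":["delta_pos","angular"]}

```bash
mkdir -p pics; cat > h.py <<'E'
import numpy as np,cv2
from scipy.spatial.transform import Rotation as R
from plant import readout,capture,camera_params,workorder,r
def cam(n,s=None):
    p=camera_params(n)
    K=(p['fx'],p['fy'],p['cx'],p['cy'])
    if 'rvec' in p:
        M=R.from_rotvec(np.ravel(p['rvec'])).as_matrix(); t=np.ravel(p['tvec'])
        return K,M.T,-M.T@t
    T=np.array(p['T_tool_cam']); s=s or readout.sense()
    A=R.from_quat(s['tcp_rot']).as_matrix()
    return K,A@T[:3,:3],A@T[:3,3]+np.array(s['ee_pos'])
def cloud(n,d,c):
    (fx,fy,cx,cy),M,o=c
    v,u=np.mgrid[:d.shape[0],:d.shape[1]]
    P=np.stack([(u-cx)/fx*d,(v-cy)/fy*d,d],-1)@M.T+o
    P[d==0]=np.nan
    return P
def shot(n,f):
    s=readout.sense(); c=cam(n,s); im,d=capture(n)
    cv2.imwrite('pics/'+f+'.png',cv2.cvtColor(im,cv2.COLOR_RGB2BGR)); np.save('pics/'+f,cloud(n,d,c))
    return im,np.load('pics/'+f+'.npy'),c
E
python3 -c "
from h import *
print(readout.sense(), r.grip_depth)
for n in ['scene','side']: 
  im,P,c=shot(n,n); print(n,c[2])
a=np.vstack([cv2.imread('pics/scene.png')]); 
"
```

```text
{'t': 0.0, 'qpos': array([ 1.08988642e+00,  3.59461122e-01,  1.51144276e+00, -1.56843833e-05,
        1.27250233e+00, -1.15118614e-01]), 'qd': array([-0.00113048,  0.00030065, -0.00030403, -0.00081635, -0.00093249,
        0.00085406]), 'tau': array([ 7.43560895e-05, -5.15387535e+01, -2.70725405e+01,  6.75732479e-02,
        3.49190680e-02, -1.19855922e-04]), 'ee_pos': array([0.21430969, 0.55967048, 0.2218318 ]), 'tcp_rot': array([ 1.81875333e-01,  9.83321179e-01, -8.69007893e-04, -2.59086725e-04]), 'wrist_force': array([-0.25777702, -0.07041315, -0.17741061]), 'torque': array([ 0.0300629 , -0.01631542,  0.05767981]), 'opening': 0.08769473374835351} 0.0187
scene [0.93162278 0.2622265  0.70917619]
side [ 0.59428315 -0.54996367  0.85668912]
```

View pics/scene.png

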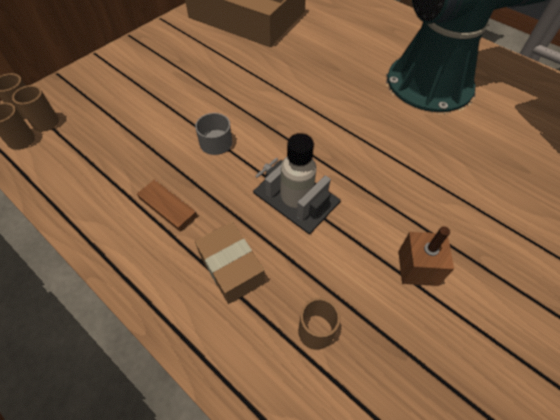

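View pics/side.png

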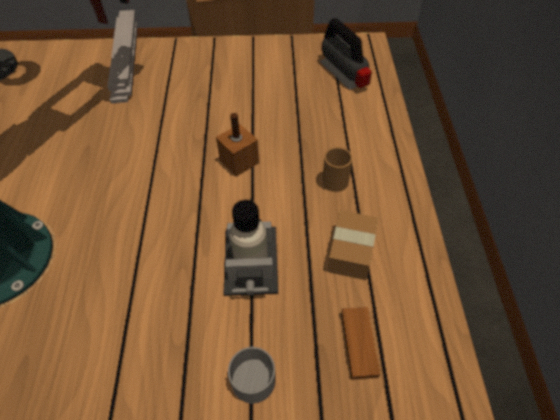

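The scene picture shows the pot at (214,134), the cap at (300,148) and the rod in its block at (440,245). In the side picture they are at (252,372), (246,215) and (236,135). Next I'll fit positions from the depth clouds.

```bash
cat > fit.py <<'E'
from h import *
from scipy.optimize import least_squares
def circ(p,r0=None):
    if r0: f=lambda q:np.hypot(*(p-q[:2]).T)-r0; x0=p.mean(0)
    else: f=lambda q:np.hypot(*(p-q[:2]).T)-q[2]; x0=[*p.mean(0),.03]
    s=least_squares(f,x0,loss='soft_l1',f_scale=.001); return s.x.round(4),np.abs(s.fun).mean().round(4)
def reg(P,u,v,w,h,z0,z1):
    q=P[v-h:v+h,u-w:u+w].reshape(-1,3); return q[(q[:,2]>z0)&(q[:,2]<z1)]
E
python3 - <<'E'
from fit import *
B={'scene':dict(cap=(300,150,25,25),pot=(214,134,28,30),rod=(438,240,20,22),rack=(427,258,35,35),tube=(319,325,30,35)),
'side':dict(cap=(246,215,20,20),pot=(252,372,32,34),rod=(235,128,15,18),rack=(238,148,28,30),tube=(337,168,22,28))}
Z=dict(cap=(.15,.176),pot=(.01,.057),rod=(.09,.147),rack=(.072,.09),tube=(.02,.08))
RR=dict(cap=.024,pot=.04,rod=.009,tube=.032)
for n in B:
    P=np.load(f'pics/{n}.npy')
    for k,b in B[n].items():
        q=reg(P,*b,*Z[k])
        if k=='pot': q=reg(P,*b,.054,.066)
        if k=='rack':
            print(n,k,len(q),'minrect',cv2.minAreaRect(q[:,:2].astype(np.float32)),'z',np.median(q[:,2])); continue
        print(n,k,len(q),'mean',q.mean(0).round(4),*circ(q[:,:2],RR[k]) , 'zmax',np.nanpercentile(reg(P,*b,0,.3)[:,2],99))
    t=reg(P,*B[n]['cap'],.176,.2); print(n,'captop',len(t),t.mean(0),(t[:,:2].max(0)+t[:,:2].min(0))/2)
    print(n,'bottle region z<.03', cv2.minAreaRect(reg(P,*((297,200,45,32) if n=='scene' else (250,260,30,40)),.007,.016)[:,:2].astype(np.float32)))
E
```

```text
scene cap 259 mean [ 0.5527 -0.0157  0.1636] [ 0.5377 -0.0263] 0.0006 zmax 0.18161402387925182
scene pot 246 mean [ 0.5428 -0.2745  0.0589] [ 0.5429 -0.2748] 0.0018 zmax 0.061777368960934276
scene rod 212 mean [0.5138 0.2586 0.1191] [0.5067 0.2585] 0.0004 zmax 0.15169055253330255
scene rack 1292 minrect ((0.507047712802887, 0.25843381881713867), (0.07279828190803528, 0.07085464894771576), 37.373355865478516) z 0.08111515649790074
scene tube 788 mean [0.7358 0.1851 0.0516] [0.7386 0.1857] 0.0022 zmax 0.08699515384168391
scene captop 437 [ 0.53926611 -0.02524496  0.17991754] [ 0.53915355 -0.02595437]
scene bottle region z<.03 ((0.538209855556488, -0.025845728814601898), (0.1106848195195198, 0.16094724833965302), 0.9073187112808228)
side cap 272 mean [ 0.5418 -0.0447  0.1649] [ 0.5399 -0.0288] 0.0015 zmax 0.18002150333961692
side pot 326 mean [ 0.5451 -0.2783  0.0581] [ 0.5454 -0.278 ] 0.0018 zmax 0.06045561970738326
side rod 153 mean [0.5104 0.2502 0.1197] [0.5096 0.2572] 0.0009 zmax 0.14964563354825838
side rack 641 minrect ((0.5096873044967651, 0.2556295692920685), (0.07232783734798431, 0.07303090393543243), 36.63838577270508) z 0.07827351394807014
side tube 823 mean [0.7373 0.1774 0.0531] [0.738  0.1816] 0.0021 zmax 0.08494529889800714
side captop 408 [ 0.54008732 -0.03007766  0.17785655] [ 0.54000092 -0.03007182]
side bottle region z<.03 ((0.5400832295417786, -0.030388109385967255), (0.10989828407764435, 0.1598910540342331), 0.32724952697753906)
```

```bash
cat >> h.py <<'E'
def togo(x,y,z,s=None):
    s=s or readout.sense(); A=R.from_quat(s['tcp_rot'])
    d=np.array([x,y,z])-s['ee_pos']
    up=A.as_matrix()
    # turn (tool axes) that makes tool z vertical
    v=np.cross([0,0,1],up.T@[0,0,-1]); 
    print('pos',s['ee_pos'].round(4),'t',round(s['t'],2),'delta tool',A.inv().apply(d).round(4),'level turn deg',np.degrees(v).round(2),'yaw',np.degrees(np.arctan2(up[1,0],up[0,0])).round(2),'F',s['wrist_force'].round(2),'op',round(s['opening'],4),'q6',s['qpos'][5].round(2))
E
python3 -c "
from h import *
togo(.508,.258,.222)"
```

```text
pos [0.2144 0.5597 0.2219] t 0.1 delta tool [-3.821e-01 -1.767e-01  1.000e-04] level turn deg [-0.1  -0.01  0.  ] yaw 159.04 F [-0.72  0.58 -0.13] op 0.0877 q6 -0.12
```

Call:
arm_command:
  delta_pos:
    - [-0.03, -0.014, 0]
    - [-0.06, -0.028, 0]
    - [-0.09, -0.042, 0]
    - [-0.12, -0.056, 0]
    - [-0.15, -0.07, 0]
    - [-0.18, -0.083, 0]
    - [-0.21, -0.097, 0]
    - [-0.24, -0.111, 0]
    - [-0.27, -0.125, 0]
    - [-0.3, -0.139, 0]
    - [-0.33, -0.153, 0]
    - [-0.36, -0.167, 0]
    - [-0.382, -0.177, 0]
    - [-0.382, -0.177, 0]
    - [-0.382, -0.177, 0]
    - [-0.382, -0.177, 0]
    - [-0.382, -0.177, 0]
  angular:
    - [0, 0, 0]
    - [0, 0, 0]
    - [0, 0, 0]
    - [0, 0, 0]
    - [0, 0, 0]
    - [0, 0, 0]
    - [0, 0, 0]
    - [0, 0, 0]
    - [0, 0, 0]
    - [0, 0, 0]
    - [0, 0, 0]
    - [0, 0, 0]
    - [0, 0, 0]
    - [0, 0, 0]
    - [0, 0, 0]
    - [0, 0, 0]
    - [0, 0, 0]
  jaw: 1

```text
t: 1.52
ee_pos: [0.5069, 0.259, 0.2224]
tcp_rot: [0.181, 0.983, -0.0, -0.001]
wrist_force: [-0.7, 0.2, 0.7]
opening: 0.0879
```

```bash
python3 -c "
from h import *
togo(.508,.258,.102)
im,P,c=shot('wrist','w1'); print(c)
"
```

```text
pos [0.5069 0.259  0.2224] t 1.52 delta tool [-0.0015 -0.0005  0.1204] level turn deg [-0.02 -0.06  0.  ] yaw 159.09 F [-0.74  0.17  0.75] op 0.0879 q6 -0.86
((300.2433364255308, 300.2433364255308, 278.77982458903983, 207.79465666024115), array([[ 3.56889607e-01,  9.03574507e-01,  2.37029364e-01],
       [ 9.34146413e-01, -3.45063873e-01, -9.11120342e-02],
       [-5.36240977e-04,  2.53937068e-01, -9.67220594e-01]]), array([0.44330147, 0.28354872, 0.38369324]))
```

View pics/w1.png

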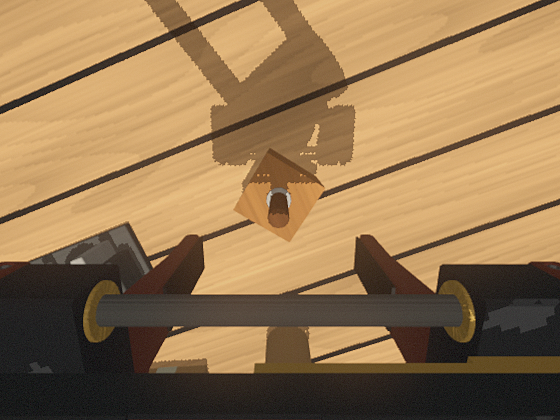

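The rod is at (279,207), centred between the fingers. Now I'll fit it from the wrist depth.

```bash
python3 - <<'E'
from fit import *
P=np.load('pics/w1.npy')
q=reg(P,279,207,25,30,.095,.147);print(len(q),circ(q[:,:2],.009))
q=reg(P,279,210,20,30,.147,.157);print(len(q),q.mean(0))
q=reg(P,279,200,50,50,.074,.083);b=cv2.minAreaRect(q[:,:2].astype(np.float32));print(len(q),b,np.median(q[:,2]))
E
```

```text
249 (array([0.5087, 0.2576]), np.float64(0.0001))
343 [0.50790794 0.25798978 0.14890785]
3659 ((0.508420467376709, 0.25766998529434204), (0.07007965445518494, 0.07044567912817001), 37.7430305480957) 0.07905723169026907
```

Call:
arm_command:
  delta_pos:
    - [-0.002, -0.001, 0.02]
    - [-0.002, -0.001, 0.045]
    - [-0.002, -0.001, 0.07]
    - [-0.002, -0.001, 0.09]
    - [-0.002, -0.001, 0.105]
    - [-0.002, -0.001, 0.116]
    - [-0.002, -0.001, 0.121]
    - [-0.002, -0.001, 0.121]
    - [-0.002, -0.001, 0.121]
    - [-0.002, -0.001, 0.121]
  angular:
    - [0, 0, 0]
    - [0, 0, 0]
    - [0, 0, 0]
    - [0, 0, 0]
    - [0, 0, 0]
    - [0, 0, 0]
    - [0, 0, 0]
    - [0, 0, 0]
    - [0, 0, 0]
    - [0, 0, 0]

```text
t: 2.4
ee_pos: [0.5102, 0.2572, 0.1026]
tcp_rot: [0.182, 0.983, 0.0, 0.001]
wrist_force: [0.2, -0.2, 0.1]
opening: 0.0885
```

Call:
arm_command:
  delta_pos:
    - [0, 0, 0]
    - [0, 0, 0]
    - [0, 0, 0]
    - [0, 0, 0]
    - [0, 0, 0]
    - [0, 0, 0]
    - [0, 0, 0]
    - [0, 0, 0]
    - [0, 0, 0]
    - [0, 0, 0]
    - [0, 0, 0]
    - [0, 0, 0]
  angular:
    - [0, 0, 0]
    - [0, 0, 0]
    - [0, 0, 0]
    - [0, 0, 0]
    - [0, 0, 0]
    - [0, 0, 0]
    - [0, 0, 0]
    - [0, 0, 0]
    - [0, 0, 0]
    - [0, 0, 0]
    - [0, 0, 0]
    - [0, 0, 0]
  jaw: 0
  force: 40

```text
t: 3.4
ee_pos: [0.5095, 0.2567, 0.1016]
tcp_rot: [0.182, 0.983, -0.0, -0.0]
wrist_force: [0.2, 0.7, -1.3]
opening: 0.0175
```

Call:
arm_command:
  delta_pos:
    - [0, 0, -0.008]
    - [0, 0, -0.025]
    - [0, 0, -0.045]
    - [0, 0, -0.07]
    - [0, 0, -0.095]
    - [0, 0, -0.12]
    - [0, 0, -0.145]
    - [0, 0, -0.17]
    - [0, 0, -0.19]
    - [0, 0, -0.205]
    - [0, 0, -0.205]
    - [0, 0, -0.205]
  angular:
    - [0, 0, 0]
    - [0, 0, 0]
    - [0, 0, 0]
    - [0, 0, 0]
    - [0, 0, 0]
    - [0, 0, 0]
    - [0, 0, 0]
    - [0, 0, 0]
    - [0, 0, 0]
    - [0, 0, 0]
    - [0, 0, 0]
    - [0, 0, 0]

```text
t: 4.4
ee_pos: [0.5098, 0.2568, 0.3075]
tcp_rot: [0.182, 0.983, 0.0, 0.001]
wrist_force: [-0.4, -0.8, -0.2]
opening: 0.0174
```

Call:
arm_command:
  delta_pos:
    - [-0.005, -0.01, 0]
    - [-0.014, -0.03, 0]
    - [-0.026, -0.056, 0]
    - [-0.039, -0.084, 0]
    - [-0.052, -0.112, 0]
    - [-0.065, -0.14, 0]
    - [-0.078, -0.168, 0]
    - [-0.091, -0.196, 0]
    - [-0.104, -0.224, 0]
    - [-0.117, -0.252, 0]
    - [-0.13, -0.28, 0]
    - [-0.143, -0.308, 0]
    - [-0.156, -0.336, 0]
    - [-0.169, -0.364, 0]
    - [-0.182, -0.392, 0]
    - [-0.195, -0.42, 0]
    - [-0.208, -0.448, 0]
    - [-0.217, -0.47, 0]
    - [-0.224, -0.486, 0]
    - [-0.224, -0.486, 0]
  angular:
    - [0, 0, 0]
    - [0, 0, 0]
    - [0, 0, 0]
    - [0, 0, 0]
    - [0, 0, 0]
    - [0, 0, 0]
    - [0, 0, 0]
    - [0, 0, 0]
    - [0, 0, 0]
    - [0, 0, 0]
    - [0, 0, 0]
    - [0, 0, 0]
    - [0, 0, 0]
    - [0, 0, 0]
    - [0, 0, 0]
    - [0, 0, 0]
    - [0, 0, 0]
    - [0, 0, 0]
    - [0, 0, 0]
    - [0, 0, 0]

```text
t: 6.07
ee_pos: [0.5438, -0.2808, 0.3048]
tcp_rot: [0.183, 0.983, -0.0, -0.001]
wrist_force: [0.1, 0.3, -0.5]
opening: 0.0173
```

Call:
arm_command:
  delta_pos:
    - [0, 0, 0]
    - [0, 0, 0]
    - [0, 0, 0]
  angular:
    - [0, 0, 0]
    - [0, 0, 0]
    - [0, 0, 0]

```text
t: 6.32
ee_pos: [0.5446, -0.2759, 0.3064]
tcp_rot: [0.181, 0.983, 0.0, -0.0]
wrist_force: [0.2, 0.5, -0.2]
opening: 0.0176
```

```bash
python3 - <<'E'
from fit import *
togo(.545,-.277,.109)
im,P,c=shot('wrist','w2'); im2,P2,c2=shot('side','s2')
cv2.imwrite('pics/v2.png',np.hstack([cv2.cvtColor(cv2.resize(a,(400,300)),cv2.COLOR_RGB2BGR) for a in (im,im2)]))
q=P.reshape(-1,3);q=q[(np.hypot(q[:,0]-.544,q[:,1]+.276)<.05)&(q[:,2]>.056)&(q[:,2]<.065)];print(len(q),circ(q[:,:2],.0385))
E
```

```text
pos [ 0.5446 -0.2759  0.3064] t 6.32 delta tool [-0.001  -0.001   0.1974] level turn deg [ 0.03 -0.06  0.  ] yaw 159.1 F [ 0.18  0.49 -0.22] op 0.0176 q6 -1.79
383 (array([ 0.5438, -0.2765]), np.float64(0.0008))
```

View pics/v2.png

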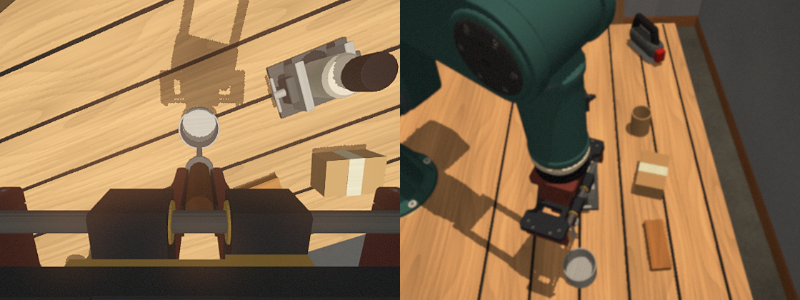

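The wrist view shows the rod held straight, with its tip over the pot (198,128). The pot fits at (0.544, -0.2765) and the TCP is within 1 mm of that. Dip, then lift back out.

Call:
arm_command:
  delta_pos:
    - [0, 0, 0.02]
    - [0, 0, 0.05]
    - [0, 0, 0.08]
    - [0, 0, 0.11]
    - [0, 0, 0.14]
    - [0, 0, 0.165]
    - [0, 0, 0.182]
    - [0, 0, 0.192]
    - [0, 0, 0.197]
    - [0, 0, 0.197]
    - [0, 0, 0.197]
    - [0, 0, 0.197]
    - [0, 0, 0.197]
    - [0, 0, 0.197]
  angular:
    - [0, 0, 0]
    - [0, 0, 0]
    - [0, 0, 0]
    - [0, 0, 0]
    - [0, 0, 0]
    - [0, 0, 0]
    - [0, 0, 0]
    - [0, 0, 0]
    - [0, 0, 0]
    - [0, 0, 0]
    - [0, 0, 0]
    - [0, 0, 0]
    - [0, 0, 0]
    - [0, 0, 0]

```text
t: 7.58
ee_pos: [0.5455, -0.2777, 0.1108]
tcp_rot: [0.182, 0.983, -0.0, 0.001]
wrist_force: [-0.2, -0.3, -1.1]
opening: 0.0175
```

```bash
python3 -c "
from h import *
togo(.5438,-.2765,.109)"
```

```text
pos [ 0.5455 -0.2777  0.1108] t 7.58 delta tool [0.002  0.0005 0.0018] level turn deg [-0.03  0.11  0.  ] yaw 159.04 F [-0.23 -0.29 -1.09] op 0.0175 q6 -1.79
```

Call:
arm_command:
  delta_pos:
    - [0, 0, -0.01]
    - [0, 0, -0.03]
    - [0, 0, -0.055]
    - [0, 0, -0.08]
    - [0, 0, -0.11]
    - [0, 0, -0.14]
    - [0, 0, -0.17]
    - [0, 0, -0.188]
    - [0, 0, -0.198]
    - [0, 0, -0.198]
  angular:
    - [0, 0, 0]
    - [0, 0, 0]
    - [0, 0, 0]
    - [0, 0, 0]
    - [0, 0, 0]
    - [0, 0, 0]
    - [0, 0, 0]
    - [0, 0, 0]
    - [0, 0, 0]
    - [0, 0, 0]

```text
t: 8.42
ee_pos: [0.546, -0.278, 0.3111]
tcp_rot: [0.182, 0.983, -0.001, 0.003]
wrist_force: [0.5, 0.2, -0.8]
opening: 0.0176
```

```bash
python3 -c "
from h import *
togo(.5095,.2567,.305)"
```

```text
pos [ 0.546  -0.278   0.3111] t 8.42 delta tool [0.2254 0.4863 0.0043] level turn deg [-0.07  0.31  0.  ] yaw 159.04 F [ 0.54  0.17 -0.78] op 0.0176 q6 -1.79
```

Call:
arm_command:
  delta_pos:
    - [0.005, 0.01, 0]
    - [0.014, 0.03, 0]
    - [0.026, 0.056, 0]
    - [0.039, 0.084, 0]
    - [0.052, 0.112, 0]
    - [0.065, 0.14, 0]
    - [0.078, 0.168, 0]
    - [0.091, 0.196, 0]
    - [0.104, 0.224, 0]
    - [0.117, 0.252, 0]
    - [0.13, 0.28, 0]
    - [0.143, 0.308, 0]
    - [0.156, 0.336, 0]
    - [0.169, 0.364, 0]
    - [0.182, 0.392, 0]
    - [0.195, 0.42, 0]
    - [0.208, 0.448, 0]
    - [0.217, 0.47, 0]
    - [0.224, 0.486, 0]
    - [0.224, 0.486, 0]
  angular:
    - [0, 0, 0]
    - [0, 0, 0]
    - [0, 0, 0]
    - [0, 0, 0]
    - [0, 0, 0]
    - [0, 0, 0]
    - [0, 0, 0]
    - [0, 0, 0]
    - [0, 0, 0]
    - [0, 0, 0]
    - [0, 0, 0]
    - [0, 0, 0]
    - [0, 0, 0]
    - [0, 0, 0]
    - [0, 0, 0]
    - [0, 0, 0]
    - [0, 0, 0]
    - [0, 0, 0]
    - [0, 0, 0]
    - [0, 0, 0]

```text
t: 10.08
ee_pos: [0.5072, 0.2599, 0.3053]
tcp_rot: [0.18, 0.984, -0.0, -0.002]
wrist_force: [0.1, -0.4, -0.5]
opening: 0.0174
```

Call:
arm_command:
  delta_pos:
    - [0, 0, 0.02]
    - [0, 0, 0.05]
    - [0, 0, 0.08]
    - [0, 0, 0.095]
    - [0, 0, 0.1]
    - [0, 0, 0.1]
    - [0, 0, 0.1]
  angular:
    - [0, 0, 0]
    - [0, 0, 0]
    - [0, 0, 0]
    - [0, 0, 0]
    - [0, 0, 0]
    - [0, 0, 0]
    - [0, 0, 0]

```text
t: 10.67
ee_pos: [0.5093, 0.2563, 0.2077]
tcp_rot: [0.182, 0.983, -0.0, -0.0]
wrist_force: [0.3, -0.6, 0.2]
opening: 0.0175
```

```bash
python3 - <<'E'
from fit import *
togo(.5095,.2567,.1016)
im,P,c=shot('scene','s3');im2,P2,c2=shot('side','s3b')
cv2.imwrite('pics/v3.png',np.hstack([cv2.cvtColor(cv2.resize(a,(400,400)),cv2.COLOR_RGB2BGR) for a in (im[140:300,350:510],im2[80:180,185:285])]))
E
```

```text
pos [0.5093 0.2563 0.2077] t 10.67 delta tool [-1.000e-04  5.000e-04  1.061e-01] level turn deg [-0.04 -0.03  0.  ] yaw 159.02 F [ 0.33 -0.6   0.2 ] op 0.0175 q6 -0.86
```

View pics/v3.png

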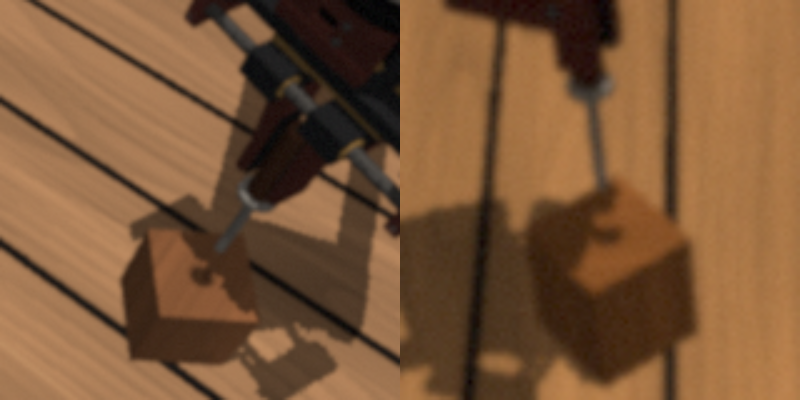

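The rod hangs straight with its tip just above the hole, and the TCP is within 0.5 mm of the grasp pose in x and y. Now I'll insert it.

Call:
arm_command:
  delta_pos:
    - [0, 0, 0.012]
    - [0, 0, 0.024]
    - [0, 0, 0.036]
    - [0, 0, 0.048]
    - [0, 0, 0.06]
    - [0, 0, 0.072]
    - [0, 0, 0.083]
    - [0, 0, 0.093]
    - [0, 0, 0.1]
    - [0, 0, 0.104]
    - [0, 0, 0.106]
    - [0, 0, 0.106]
    - [0, 0, 0.106]
    - [0, 0, 0.106]
  angular:
    - [0, 0, 0]
    - [0, 0, 0]
    - [0, 0, 0]
    - [0, 0, 0]
    - [0, 0, 0]
    - [0, 0, 0]
    - [0, 0, 0]
    - [0, 0, 0]
    - [0, 0, 0]
    - [0, 0, 0]
    - [0, 0, 0]
    - [0, 0, 0]
    - [0, 0, 0]
    - [0, 0, 0]

```text
t: 11.93
ee_pos: [0.5099, 0.2568, 0.102]
tcp_rot: [0.182, 0.983, 0.0, 0.0]
wrist_force: [0.4, 0.5, -0.7]
opening: 0.0171
```

```bash
python3 -c "
from h import *
togo(.5095,.2567,.1016)"
```

```text
pos [0.5099 0.2568 0.102 ] t 11.93 delta tool [ 0.0004 -0.0003  0.0004] level turn deg [ 0.03  0.04 -0.  ] yaw 159.04 F [ 0.36  0.55 -0.67] op 0.0171 q6 -0.86
```

Call:
arm_command:
  delta_pos:
    - [0, 0, 0]
    - [0, 0, 0]
    - [0, 0, 0]
    - [0, 0, 0]
    - [0, 0, 0]
    - [0, 0, 0]
    - [0, 0, 0]
    - [0, 0, 0]
    - [0, 0, 0]
    - [0, 0, 0]
  angular:
    - [0, 0, 0]
    - [0, 0, 0]
    - [0, 0, 0]
    - [0, 0, 0]
    - [0, 0, 0]
    - [0, 0, 0]
    - [0, 0, 0]
    - [0, 0, 0]
    - [0, 0, 0]
    - [0, 0, 0]
  jaw: 1

```text
t: 12.77
ee_pos: [0.5095, 0.2567, 0.1016]
tcp_rot: [0.182, 0.983, -0.0, -0.0]
wrist_force: [-0.3, -0.3, 0.4]
opening: 0.0809
```

Call:
arm_command:
  delta_pos:
    - [0, 0, -0.01]
    - [0, 0, -0.03]
    - [0, 0, -0.06]
    - [0, 0, -0.09]
    - [0, 0, -0.115]
    - [0, 0, -0.13]
    - [0, 0, -0.13]
    - [0, 0, -0.13]
    - [0, 0, -0.13]
  angular:
    - [0, 0, 0]
    - [0, 0, 0]
    - [0, 0, 0]
    - [0, 0, 0]
    - [0, 0, 0]
    - [0, 0, 0]
    - [0, 0, 0]
    - [0, 0, 0]
    - [0, 0, 0]

```text
t: 13.52
ee_pos: [0.5088, 0.2564, 0.2308]
tcp_rot: [0.182, 0.983, -0.0, -0.001]
wrist_force: [-0.7, -0.6, 0.4]
opening: 0.0879
```

```bash
python3 - <<'E'
from fit import *
togo(.5393,-.0273,.235)
im,P,c=shot('wrist','w4')
q=reg(P,279,207,25,30,.095,.147);print(len(q),circ(q[:,:2],.009))
for a,b in((.09,.11),(.125,.146)):
    q=reg(P,279,207,25,30,a,b);print(len(q),circ(q[:,:2],.009))
q=reg(P,279,210,20,30,.147,.157);print(len(q),q.mean(0))
q=reg(P,279,200,50,50,.074,.083);b=cv2.minAreaRect(q[:,:2].astype(np.float32));print(len(q),b,np.median(q[:,2]))
E
```

```text
pos [0.5088 0.2564 0.2308] t 13.52 delta tool [-0.13   -0.254  -0.0041] level turn deg [-0.06 -0.06  0.  ] yaw 159.04 F [-0.74 -0.64  0.41] op 0.0879 q6 -0.86
219 (array([0.5087, 0.2571]), np.float64(0.0001))
68 (array([0.5087, 0.2571]), np.float64(0.0001))
102 (array([0.5088, 0.257 ]), np.float64(0.0001))
323 [0.50805608 0.25738594 0.14892623]
3510 ((0.5084600448608398, 0.257648229598999), (0.07018675655126572, 0.0703541710972786), 37.730194091796875) 0.07903799701963576
```

Rod check: it is at (0.5087, 0.2571), upright, with its top at 0.149 m, so it is seated. Next I'll move over the cap and pre-turn 45° clockwise.

Call:
arm_command:
  delta_pos:
    - [-0.005, -0.01, -0.01]
    - [-0.016, -0.031, -0.025]
    - [-0.028, -0.055, -0.025]
    - [-0.04, -0.078, -0.025]
    - [-0.052, -0.102, -0.025]
    - [-0.064, -0.125, -0.025]
    - [-0.076, -0.148, -0.025]
    - [-0.088, -0.172, -0.025]
    - [-0.1, -0.195, -0.025]
    - [-0.112, -0.219, -0.025]
    - [-0.124, -0.242, -0.025]
    - [-0.13, -0.254, -0.025]
    - [-0.13, -0.254, -0.025]
    - [-0.13, -0.254, -0.025]
    - [-0.13, -0.254, -0.025]
    - [-0.13, -0.254, -0.025]
  angular:
    - [0, 0, 3]
    - [0, 0, 7]
    - [0, 0, 11]
    - [0, 0, 15]
    - [0, 0, 19]
    - [0, 0, 23]
    - [0, 0, 27]
    - [0, 0, 31]
    - [0, 0, 35]
    - [0, 0, 39]
    - [0, 0, 43]
    - [0, 0, 45]
    - [0, 0, 45]
    - [0, 0, 45]
    - [0, 0, 45]
    - [0, 0, 45]

```text
t: 14.9
ee_pos: [0.5397, -0.0257, 0.2563]
tcp_rot: [0.543, 0.839, 0.0, -0.0]
wrist_force: [-0.8, 0.7, -0.6]
opening: 0.0877
```

```bash
python3 - <<'E'
from fit import *
togo(.5393,-.0273,.143)
im,P,c=shot('wrist','w5')
q=P.reshape(-1,3); q=q[np.hypot(q[:,0]-.5393,q[:,1]+.0273)<.035]
t=q[(q[:,2]>.174)&(q[:,2]<.185)]; print(len(t),t.mean(0),cv2.minEnclosingCircle(t[:,:2].astype(np.float32)))
t=q[(q[:,2]>.145)&(q[:,2]<.174)]; print(len(t),circ(t[:,:2],.024))
E
```

```text
pos [ 0.5397 -0.0257  0.2563] t 14.9 delta tool [-0.0014 -0.001   0.1133] level turn deg [-0.03 -0.05  0.  ] yaw 114.17 F [-0.84  0.69 -0.58] op 0.0877 q6 -0.6
2490 [ 0.53854637 -0.02624374  0.17801314] ((0.5389410257339478, -0.027113428339362144), 0.024842387065291405)
332 (array([ 0.5388, -0.0268]), np.float64(0.0004))
```

View pics/w5.png

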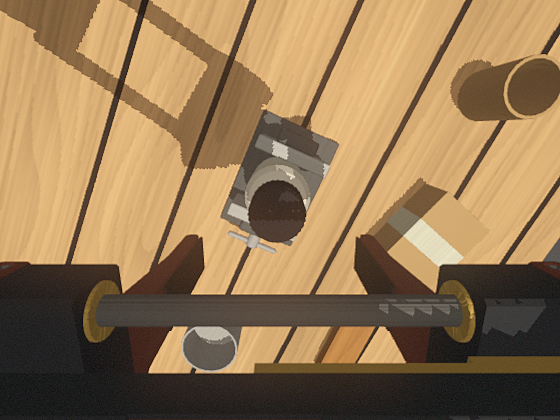

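The cap is at (277,210), centre (0.539, -0.027). The pot at (210,348) is still upright. Descend and grip.

Call:
arm_command:
  delta_pos:
    - [-0.001, -0.001, 0.02]
    - [-0.001, -0.001, 0.045]
    - [-0.001, -0.001, 0.068]
    - [-0.001, -0.001, 0.088]
    - [-0.001, -0.001, 0.102]
    - [-0.001, -0.001, 0.11]
    - [-0.001, -0.001, 0.113]
    - [-0.001, -0.001, 0.113]
    - [-0.001, -0.001, 0.113]
  angular:
    - [0, 0, 0]
    - [0, 0, 0]
    - [0, 0, 0]
    - [0, 0, 0]
    - [0, 0, 0]
    - [0, 0, 0]
    - [0, 0, 0]
    - [0, 0, 0]
    - [0, 0, 0]

```text
t: 15.7
ee_pos: [0.5402, -0.0281, 0.1444]
tcp_rot: [0.544, 0.839, 0.0, 0.001]
wrist_force: [-0.3, -0.8, 0.6]
opening: 0.088
```

Call:
arm_command:
  delta_pos:
    - [0, 0, 0]
    - [0, 0, 0]
    - [0, 0, 0]
    - [0, 0, 0]
    - [0, 0, 0]
    - [0, 0, 0]
    - [0, 0, 0]
    - [0, 0, 0]
    - [0, 0, 0]
    - [0, 0, 0]
  angular:
    - [0, 0, 0]
    - [0, 0, 0]
    - [0, 0, 0]
    - [0, 0, 0]
    - [0, 0, 0]
    - [0, 0, 0]
    - [0, 0, 0]
    - [0, 0, 0]
    - [0, 0, 0]
    - [0, 0, 0]
  jaw: 0
  force: 40

```text
t: 16.53
ee_pos: [0.5393, -0.0285, 0.1437]
tcp_rot: [0.544, 0.839, -0.0, -0.0]
wrist_force: [-0.8, -0.5, 1.7]
opening: 0.0475
```

```bash
python3 -c "
from h import *
togo(.5389,-.027,.1365)"
```

```text
pos [ 0.5393 -0.0285  0.1437] t 16.53 delta tool [0.0015 0.0002 0.0072] level turn deg [-0.03  0.    0.  ] yaw 114.04 F [-0.8  -0.47  1.72] op 0.0475 q6 -0.6
```

Call:
arm_command:
  delta_pos:
    - [0, 0, 0.002]
    - [0, 0, 0.004]
    - [0, 0, 0.0055]
    - [0, 0, 0.007]
    - [0, 0, 0.007]
    - [0, 0, 0.007]
    - [0, 0, 0.007]
  angular:
    - [0, 0, 0]
    - [0, 0, 0]
    - [0, 0, 0]
    - [0, 0, 0]
    - [0, 0, 0]
    - [0, 0, 0]
    - [0, 0, 0]

```text
t: 17.12
ee_pos: [0.5395, -0.0284, 0.1372]
tcp_rot: [0.544, 0.839, -0.0, 0.0]
wrist_force: [-3.9, -1.2, 9.4]
opening: 0.0473
```

```bash
python3 - <<'E'
from fit import *
togo(.5389,-.027,.1365)
im,P,c=shot('scene','s6')
q=P.reshape(-1,3); q=q[np.hypot(q[:,0]-.539,q[:,1]+.027)<.02]; q=q[(q[:,2]>.16)&(q[:,2]<.186)]; print(len(q),np.percentile(q[:,2],[50,80,90,98]) if len(q) else 0)
im2,P2,c2=shot('wrist','w6')
E
```

```text
pos [ 0.5395 -0.0284  0.1372] t 17.12 delta tool [0.0016 0.     0.0007] level turn deg [-0.01  0.02  0.  ] yaw 114.05 F [-3.9  -1.17  9.39] op 0.0473 q6 -0.6
0 0
```

Wrist force is 9.4 N, so it's pressed about 6 mm. I'll press 0.6 mm more and twist counter-clockwise.

Call:
arm_command:
  delta_pos:
    - [0, -0.0003, 0.0006]
    - [0, -0.0003, 0.0006]
    - [0, -0.0003, 0.0006]
    - [0, -0.0003, 0.0006]
    - [0, -0.0002, 0.0006]
    - [0, -0.0002, 0.0006]
    - [0.0001, -0.0001, 0.0006]
    - [0.0002, 0, 0.0006]
    - [0.0002, 0.0001, 0.0006]
    - [0.0003, 0.0002, 0.0006]
    - [0.0003, 0.0003, 0.0006]
    - [0.0004, 0.0004, 0.0006]
    - [0.0004, 0.0004, 0.0006]
    - [0.0005, 0.0005, 0.0006]
    - [0.0005, 0.0006, 0.0006]
    - [0.0006, 0.0006, 0.0006]
    - [0.0006, 0.0006, 0.0006]
    - [0.0006, 0.0006, 0.0006]
    - [0.0006, 0.0006, 0.0006]
  angular:
    - [0, 0, 0]
    - [0, 0, -3]
    - [0, 0, -8]
    - [0, 0, -14]
    - [0, 0, -20]
    - [0, 0, -26]
    - [0, 0, -32]
    - [0, 0, -38]
    - [0, 0, -44]
    - [0, 0, -50]
    - [0, 0, -56]
    - [0, 0, -62]
    - [0, 0, -68]
    - [0, 0, -74]
    - [0, 0, -79]
    - [0, 0, -82]
    - [0, 0, -82]
    - [0, 0, -82]
    - [0, 0, -82]

```text
t: 18.8
ee_pos: [0.5409, -0.027, 0.137]
tcp_rot: [-0.139, 0.99, 0.0, 0.001]
wrist_force: [-0.9, 1.7, 8.6]
opening: 0.0474
```

```bash
python3 - <<'E'
from fit import *
togo(.5389,-.027,.1365); print(readout.sense()['torque'])
im,P,c=shot('wrist','w7');im2,_,_=shot('side','s7');
cv2.imwrite('pics/v7.png',np.hstack([cv2.cvtColor(cv2.resize(a,(400,300)),cv2.COLOR_RGB2BGR) for a in (im,im2[150:285,160:340])]))
E
```

```text
pos [ 0.5409 -0.027   0.137 ] t 18.8 delta tool [0.002  0.0006 0.0005] level turn deg [ 0.    0.14 -0.  ] yaw -163.96 F [-0.9   1.66  8.61] op 0.0474 q6 -2.03
[0.35656737 0.31036973 0.07050337]
```

View pics/v7.png

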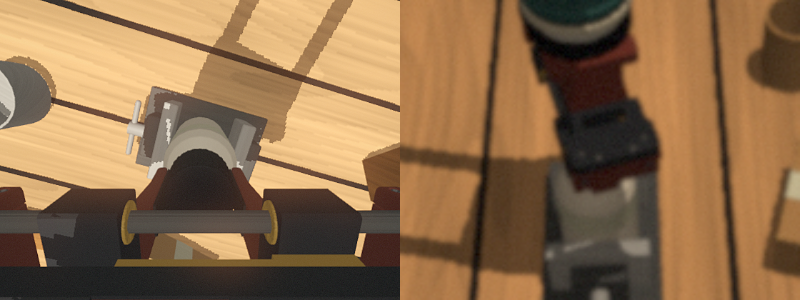

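The gripper turned 82° with the cap in the jaws (about (200,180) in the left view) and no torque built up. A gentle lift will show whether the cap is free.

Call:
arm_command:
  delta_pos:
    - [0, 0, -0.003]
    - [0, 0, -0.006]
    - [0, 0, -0.009]
    - [0, 0, -0.012]
    - [0, 0, -0.012]
    - [0, 0, -0.012]
  angular:
    - [0, 0, 0]
    - [0, 0, 0]
    - [0, 0, 0]
    - [0, 0, 0]
    - [0, 0, 0]
    - [0, 0, 0]

```text
t: 19.4
ee_pos: [0.5397, -0.0276, 0.1478]
tcp_rot: [-0.14, 0.99, -0.0, -0.0]
wrist_force: [1.1, 0.1, -0.9]
opening: 0.0477
```

Call:
arm_command:
  delta_pos:
    - [0, 0, -0.006]
    - [0, 0, -0.014]
    - [0, 0, -0.024]
    - [0, 0, -0.036]
    - [0, 0, -0.048]
    - [0, 0, -0.06]
    - [0, 0, -0.072]
    - [0, 0, -0.082]
    - [0, 0, -0.089]
    - [0, 0, -0.093]
    - [0, 0, -0.094]
    - [0, 0, -0.094]
    - [0, 0, -0.094]
    - [0, 0, -0.094]
    - [0, 0, -0.094]
    - [0, 0, -0.094]
    - [0, 0, -0.094]
  angular:
    - [0, 0, 0]
    - [0, 0, 0]
    - [0, 0, 0]
    - [0, 0, 0]
    - [0, 0, 0]
    - [0, 0, 0]
    - [0, 0, 0]
    - [0, 0, 0]
    - [0, 0, 0]
    - [0, 0, 0]
    - [0, 0, 0]
    - [0, 0, 0]
    - [0, 0, 0]
    - [0, 0, 0]
    - [0, 0, 0]
    - [0, 0, 0]
    - [0, 0, 0]

```text
t: 20.82
ee_pos: [0.5397, -0.0275, 0.2417]
tcp_rot: [-0.14, 0.99, 0.0, -0.0]
wrist_force: [-0.8, 0.5, -0.3]
opening: 0.0473
```

```bash
python3 - <<'E'
from fit import *
togo(.5389,-.027,.242)
im,P,c=shot('scene','s8')
cv2.imwrite('pics/v8.png',cv2.resize(cv2.cvtColor(im[40:280,180:500],cv2.COLOR_RGB2BGR),None,fx=2.4,fy=2.4))
q=P.reshape(-1,3)
p=q[(np.hypot(q[:,0]-.544,q[:,1]+.276)<.055)&(q[:,2]>.054)&(q[:,2]<.066)];print('pot',len(p),circ(p[:,:2],.04))
p=reg(P,438,240,20,22,.09,.147);print('rod',len(p),circ(p[:,:2],.009),reg(P,438,240,20,22,.09,.2)[:,2].max())
E
```

```text
pos [ 0.5397 -0.0275  0.2417] t 20.82 delta tool [ 0.0006  0.0007 -0.0003] level turn deg [ 0.01 -0.04  0.  ] yaw -163.96 F [-0.77  0.51 -0.33] op 0.0473 q6 -2.03
pot 245 (array([ 0.543 , -0.2746]), np.float64(0.0019))
rod 216 (array([0.5069, 0.2581]), np.float64(0.0004)) 0.15337937412802904
```

View pics/v8.png

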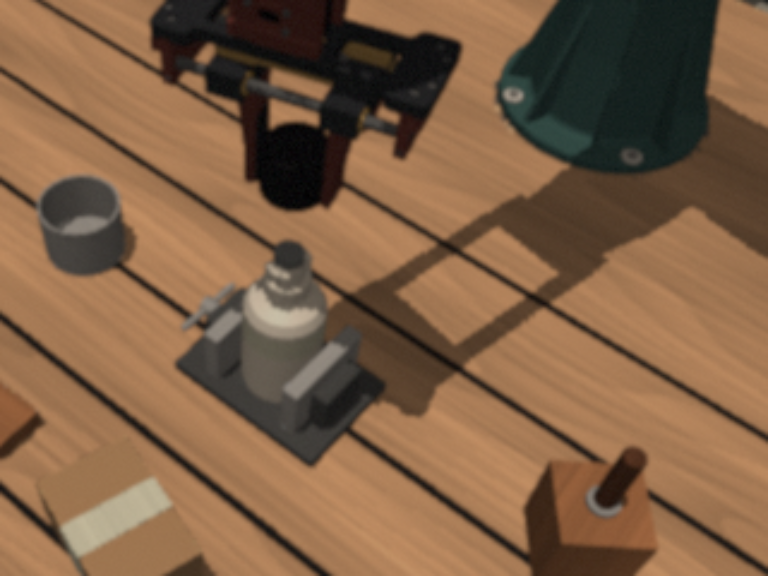

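The cap is held level at (293,165), clear above the bare neck at (290,255). The pot and the rod in its block match their starting positions in this same view.

```bash
python3 -c "
from h import *
print(workorder.close_job())"
```

```text
the job is handed in; nothing more can be done
None
```

The job is done and handed in at about 21 s of the 72 s allowed. No verdict was reported.

- **Rod dip:** I took the rod out of its block and dipped its tip in the pot, to about 19 mm above the bench by the arm's readings.
- **Rod back in the block:** I put it back and let go. The wrist camera showed it upright, about 0.6 mm from the hole centre. Its top was at 149 mm, which fits a seated collar.
- **Cap:** I pressed it about 6 mm (9.4 N), then about 0.6 mm more, turned it 82° counter-clockwise and lifted it off with no pull. The turn is the gripper's angle; I did not measure the cap itself, but it came off freely.
- **At hand-in:** The cap was held level about 1 mm from the bottle axis. Its rim was about 238 mm above the bench, about 75 mm over the neck (66 mm over the seal).
- **Other objects:** The last scene picture showed the pot within 0.3 mm of its first fit from that camera, and the rod upright in its block. The carton and offcut were only partly in that crop and looked undisturbed. The tube was outside it, and nothing went near it.
- **Disagreements:** The two fixed cameras differed by up to 5 mm, so I used the wrist camera for close work. The last rod-top reading from the scene camera was 153 mm, a single highest pixel; the wrist camera's average was 149 mm.

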